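Zero the grinder's burr dial and back it off three clicks

ROBOT

A 7-joint arm with a two-finger parallel gripper is mounted at the origin on the work surface. World frame = base frame: x ahead of the robot, y to its left, z up, the work surface at z = 0. Lengths are in m, angles in rad, forces in N, time in s.
With the tool pointing down it reaches from about 0.425 to 0.875 m from the base axis. Payload 8.4 kg.
Tool frame: the origin (TCP) lies between the finger pads; the fingertips stand 22 mm ahead of it and the grasp point (between the pads) lies 3 mm ahead of it; z points along the fingers, y is the line along which they close (so a half turn about z gives the same grasp; the last joint's range is limited). The gripper opens to 85 mm and grips with 20 to 120 N. Pads are 22 mm wide; open, the fingers measure 114 mm over their backs; the gripper's body (76 mm by 85 mm) begins 54 mm behind the grasp point. The pads swing forward as they close: fully open they stand 13 mm farther back than shut.
Start: joints at [1.12, 0.333, 0.04, 1.465, -0.013, 1.343, -0.059], TCP at [0.224, -0.61, 0.253] pointing down, gripper open.
Joint ranges: [-2.58, 2.58], [-0.38, 2.09], [-1.3, 1.39], [0.25, 2.4], [-1.5, 4.64], [0.08, 2.09], [-2.65, 2.65]. Speed limits (rad/s): [2.22, 2.22, 2.79, 2.79, 3.14, 3.14, 3.14].

INTERFACE

Orientations are given as a unit quaternion [w, x, y, z].
In Python, from station import arm, imaging gives the robot as it stands. Calls block until the motion is done:
- arm.move_ptp(position, orientation): joint-space move of the TCP to a pose.
- arm.move_straight(position, ori=None, rate=0.15): straight line of the TCP; ori=None keeps the orientation; rate is the mean speed in m/s.
- arm.move_joints(angles): joint-space move.
- arm.let_go() and arm.clamp(grip_force=None): open the fingers fully, or close them until they stop; grip_force is the grip in N (None keeps the last).
- arm.sleep(seconds).
- arm.solve_ik(position, orientation): joint angles nearest the present ones, or None.
- arm.sense(): the state.
- imaging.camera(name): name is "side" or "top"; returns a dict with "color" (384x512x3 uint8, red, green, blue), "vfov" (degrees; the focal length in pixels is half the picture's height over the tangent of half this angle, whatever the lens; pixels are square), "cx", "cy" (the principal point, pixels), "k1" (the pictures are not rectified: a ray, as slopes to the right and down, at radius r is drawn at 1 + k1 r^2 times it, then the intrinsics apply), "R" (3x3) and "t" (3): a world point X has camera coordinates R X + t. Camera axes: x right, y down, z forward; pixel columns grow to the right and rows downward; lengths in m; the calibration is good to about 2 mm. A picture is of the moment at which its call begins. There is no depth.
A pose or a line that the arm cannot do raises arm.MotionError and nothing moves.
- arm.finish_job(): hands the job in; it is judged then, once.
The state is a dict: "t": time; "joints": joint angles; "joint_velocities": joint speeds; "effort": joint torques, N m; "eef_pos": TCP position; "tcp_rot": TCP orientation; "wrist_force": force on the tool from outside, world axes, zero at the start; "wrist_torque": the same for the moment, N m; "grip_width": finger opening in m; "finger_force": force on a finger pad.
Only numpy, scipy, OpenCV 4.12 (cv2) and the standard library are available. Lean on these libraries where they do the work, as an engineer would, in place of code of your own. Each camera call takes 0.05 s, during which the arm holds its last target. There are 200 camera calls.

TASK

The coffee grinder that has its glass hopper off has just been cleaned and its burrs must be set again: turn the dial on its top clockwise, as seen from above, all the way to its stop, then turn it back exactly three clicks (60 degrees) and let go. Leave the dial of the other grinder as it is.

Things in the scene. Friction and masses are not known exactly. Their poses are not given: they have to be found in the camera images.
- burr_dial (a joint): Angle of the dial to be set, on the grinder without hopper. 0 at the clockwise stop, growing counter-clockwise seen from above; clicks every 20 degrees, at 0, 0.349, 0.698, 1.047 and 1.396 rad, the last also its other stop. It starts between 0.55 and 1.396 rad. A spring detent draws it to the nearest click once let go (not if within 3 degrees of midway); over a click it takes 0.06 N m.
- burr_dial_grip (a point): Grip point of that dial, on its upright axis, mid-height of its grip bar: black, 50 mm long, 15 mm wide, top 9 mm above this point, on a disc of 54 mm diameter whose face lies 22 mm below it. The point turns with the dial: x runs along the bar to the end with the white pointer line, y across the bar, z up. All else on the grinder lies at least 21 mm below this point.
- grinder: The grinder without hopper, fixed: 210 x 130 mm, black head's top 215 mm above the counter, a bare steel collar behind its dial. Origin under its middle, -x its front; dial's axis at x = -45 mm, on a flat metal ring (100 mm across) with a long mark where the pointer stands at the clockwise stop and short ones 20, 40, 60, 80 degrees counter-clockwise of it.
- other_dial_mark (a point): Bystander: outer end of the white pointer line on the same kind of dial of the other grinder, which is alike but carries a glass hopper of beans with a wooden lid (to 322 mm above the counter). 22 mm from that dial's axis, on top of its bar, x along the bar. Not to be turned.
There are look-alikes about, which are no part of the job. Leave any red look-alike of the grinder alone.

How it is judged:
By the outcome, as a careful person would: the job done as asked, in the order asked, and still so for the second after the job is handed in, with the robot touching nothing.
It also fails if it takes over 40 s, if anything falls off the work surface, if the arm or the gripper's body presses on something with over 40 N, if the wrist force passes 120 N, or if a joint passes its speed limit or range.

## Working session

There is one attempt and no reset: what is moved stays moved. The work goes in short steps, each a Python script; the robot and the scene stay as the last script left them, time stands still between calls to the robot, and variables do not carry over. Pictures are saved under pics/ and viewed, at most 10 in all, crops included, and the job is handed in when it is done.

```bash
mkdir -p pics; ls; python3 - <<'E'
from station import arm, imaging
import cv2
for n in("side","top"):
    c=imaging.camera(n); cv2.imwrite(f"pics/{n}0.png",cv2.cvtColor(c["color"],cv2.COLOR_RGB2BGR))
    print(n,{k:v for k,v in c.items() if k!="color"})
s=arm.sense();print(s)
E
```

```text
pics
side {'vfov': 43.15961059892184, 'cx': 259.71356371913384, 'cy': 189.38967408579492, 'k1': -0.11690071633771595, 'R': array([[-0.95218902, -0.30548009, -0.0042403 ],
       [-0.29057836,  0.90985146, -0.29620017],
       [ 0.0943413 , -0.28080641, -0.95511647]]), 't': array([0.43482995, 0.15782708, 1.15722206])}
top {'vfov': 57.94713952292146, 'cx': 260.854763207218, 'cy': 187.65510364897867, 'k1': -0.028693621835134586, 'R': array([[-0.01504778, -0.99959416, -0.02418861],
       [-0.98242457,  0.01928203, -0.18566145],
       [ 0.1860525 ,  0.02096969, -0.98231601]]), 't': array([0.02595867, 0.47438417, 0.9132662 ])}
{'t': 0.1, 'joints': array([ 1.11982321,  0.33383609,  0.03987592,  1.46622595, -0.01340475,
        1.34331864, -0.05848562]), 'joint_velocities': array([ 2.46451775e-04, -2.24220832e-04,  3.86019465e-05, -2.27485440e-03,
       -9.94218355e-04,  1.80573837e-03,  8.30920210e-04]), 'effort': array([ 5.11667255e-03, -6.60018325e+01,  1.37118090e+00, -4.06479049e+01,
        1.73092604e-02,  8.92784272e-03, -1.07902958e-04]), 'eef_pos': array([ 0.22380236, -0.60982281,  0.25249181]), 'tcp_rot': array([-7.39245319e-04,  9.84571976e-01,  1.74978410e-01, -1.80743916e-04]), 'wrist_force': array([0.70904761, 0.86829609, 0.24628796]), 'wrist_torque': array([ 0.01737875, -0.02064851,  0.0124858 ]), 'finger_force': 0.0, 'grip_width': 0.08488699782692044}
```

View pics/side0.png

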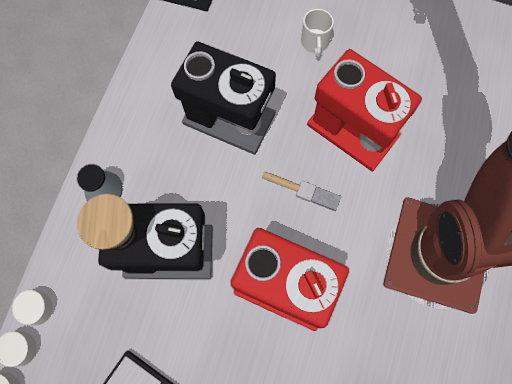

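View pics/top0.png

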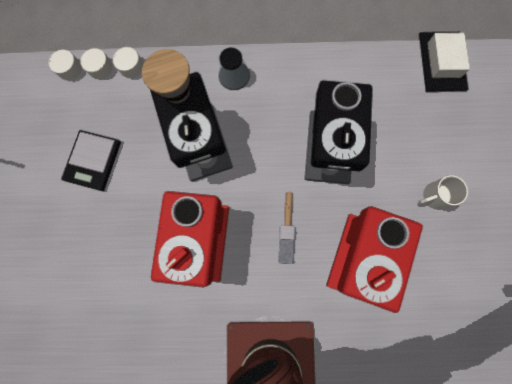

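Four grinders appear. In the top view they are black with a bare collar (dial 345,138), black with hopper and wooden lid (190,130), and red ones (180,258) and (379,279). The target is the black, bare-collar one, side (241,83) / top (345,138). I'll confirm it in an enlarged crop.

```bash
python3 - <<'E'
import cv2,numpy as np
a=cv2.imread("pics/top0.png")[68:198,295:395]
b=cv2.imread("pics/side0.png")[35:135,190:290]
a=cv2.resize(a[20:120],(400,400),interpolation=cv2.INTER_CUBIC);b=cv2.resize(b,(400,400),interpolation=cv2.INTER_CUBIC)
cv2.imwrite("pics/crop1.png",np.hstack([a,b]))
E
```

```text
(no output)
```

View pics/crop1.png

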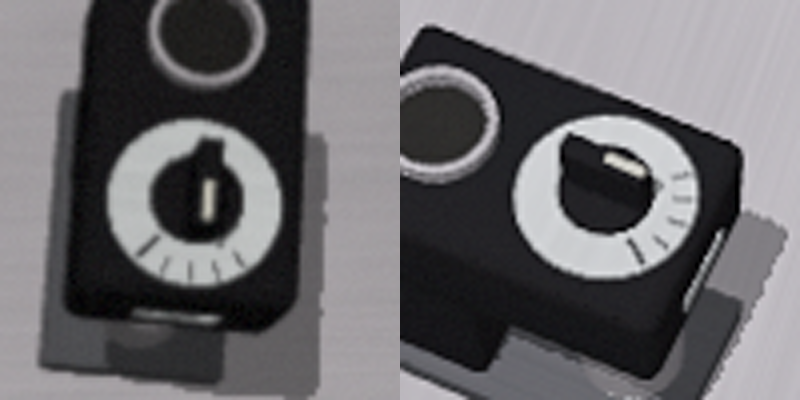

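The crop shows the black grinder with the empty steel collar, its long mark at lower left, and the dial's white pointer line near the third or fourth mark. It is the target. Next I triangulate.

```bash
cat > h.py <<'E'
import cv2,numpy as np
def K(c):
    f=c["color"].shape[0]/2/np.tan(np.radians(c["vfov"]/2)); return np.array([[f,0,c["cx"]],[0,f,c["cy"]],[0,0,1]]),np.array([c["k1"],0,0,0.])
def ray(c,p):
    k,d=K(c); u=cv2.undistortPoints(np.array([[p]],float),k,d)[0,0]
    o=-c["R"].T@c["t"]; r=c["R"].T@np.array([*u,1]); return o,r/np.linalg.norm(r)
def tri(c1,p1,c2,p2):
    (a,r),(b,s)=ray(c1,p1),ray(c2,p2)
    l=np.linalg.lstsq(np.c_[r,-s],b-a,rcond=None)[0]; x,y=a+l[0]*r,b+l[1]*s
    return (x+y)/2,np.linalg.norm(x-y)
def onz(c,p,z):
    o,r=ray(c,p); return o+r*(z-o[2])/r[2]
def proj(c,X):
    k,d=K(c); return cv2.projectPoints(np.array(X,float).reshape(-1,1,3),cv2.Rodrigues(c["R"])[0],c["t"],k,d)[0][:,0]
E
python3 - <<'E'
from h import *
from station import imaging
S,T=imaging.camera("side"),imaging.camera("top")
def ell(c,box):
    x0,y0,x1,y1=box; g=cv2.cvtColor(c["color"],cv2.COLOR_RGB2GRAY)[y0:y1,x0:x1]
    g=cv2.resize(g,None,fx=4,fy=4,interpolation=cv2.INTER_CUBIC)
    m=(g>120).astype(np.uint8); n,l,st,ce=cv2.connectedComponentsWithStats(m)
    h,w=m.shape; best=min((i for i in range(1,n) if st[i,4]>1500),key=lambda i:np.hypot(*(ce[i]-[w/2,h/2])))
    ct=max(cv2.findContours((l==best).astype(np.uint8),cv2.RETR_EXTERNAL,cv2.CHAIN_APPROX_NONE)[0],key=len)
    hull=cv2.convexHull(ct)
    e=cv2.fitEllipse(ct); return (np.array(e[0])+.5)/4-.5+[x0,y0],e[1]
ct,et=ell(T,(318,112,370,164)); cs,es=ell(S,(214,58,270,110))
P,e=tri(T,ct,S,cs);print("ring",ct,et,cs,es,P,e)
f=lambda p,o:(np.array(p)+.5)/4-.5+o
tp=lambda *p:f(p,[295,88]); sp=lambda *p:f(p,[190,35])
for n,a,b in(("lineout",(208,220),(242,172)),("linein",(209,181),(205,157)),("long",(148,245),(236,250)),("m80",(239,258),(285,175))):
    Q,e=tri(T,tp(*a),S,sp(*b)); print(n,Q,e, onz(T,tp(*a),P[2])[:2],onz(S,sp(*b),P[2])[:2])
E
```

```text
ring [343.12648773 138.23975563] (163.00448608398438, 173.33291625976562) [241.04492378  83.71555901] (162.24072265625, 184.02734375) [ 0.55502721 -0.17795975  0.21761995] 0.0012637556458603002
lineout [ 0.53213284 -0.17615022  0.25746921] 0.002599668586936722 [ 0.54366939 -0.18508671] [ 0.54148051 -0.1986661 ]
linein [ 0.55306376 -0.17724208  0.26061718] 0.0020154327753218854 [ 0.56721531 -0.18714495] [ 0.56380026 -0.20148487]
long [ 0.52798687 -0.14879109  0.22383661] 0.0008952283439752765 [ 0.52943016 -0.14981068] [ 0.52959949 -0.15210634]
m80 [ 0.51705253 -0.19843617  0.2281494 ] 0.00099126014387386 [ 0.52060848 -0.20137441] [ 0.51847372 -0.20400364]
```

Axis is at about (0.5545, -0.1775). The bar top measures z≈0.259, so the grip point is at about 0.250 (ring 0.218). The pointer stands at about 176° and the stop mark at about 133°, so the dial reads about 43°. Moving above it now.

```bash
cat >> h.py <<'E'
def q(deg):
    a=np.radians(deg)/2; return [0,np.cos(a),np.sin(a),0]
AX=np.array([0.5545,-0.1775]); 
E
python3 - <<'E'
from h import *
from station import arm,imaging
p=arm.sense()["eef_pos"]
for th in(-4,176,-55,16,-4):
    j=arm.solve_ik([*AX,0.255],q(th)); print(th,None if j is None else np.round(j,3))
arm.move_straight([p[0],p[1],0.40],rate=0.25)
arm.move_ptp([*AX,0.36],q(-4))
s=arm.sense(); print(s["t"],s["eef_pos"],s["tcp_rot"],np.round(s["joints"],3),s["wrist_force"],s["wrist_torque"])
c=imaging.camera("side");I=cv2.cvtColor(c["color"],cv2.COLOR_RGB2BGR)
cv2.imwrite("pics/side1.png",cv2.resize(I[20:170,160:310],(600,600),interpolation=cv2.INTER_CUBIC))
E
```

```text
-4 [ 0.502  0.214 -0.312  1.619  0.068  1.319 -1.461]
176 [ 0.708  0.243 -0.56   1.609  0.132  1.328  1.631]
-55 [ 0.446  0.209 -0.247  1.622  0.052  1.317 -2.34 ]
16 [ 0.499  0.214 -0.309  1.619  0.067  1.318 -1.112]
-4 [ 0.502  0.214 -0.312  1.619  0.068  1.319 -1.461]
2.9 [ 0.55421665 -0.17877395  0.35986664] [ 1.70438619e-04  9.99361990e-01 -3.57151185e-02 -1.15974795e-04] [ 0.523  0.182 -0.337  1.446  0.06   1.524 -1.454] [-0.65086579 -0.84699561  0.01177243] [ 0.04385477  0.01314162 -0.00735805]
```

View pics/side1.png

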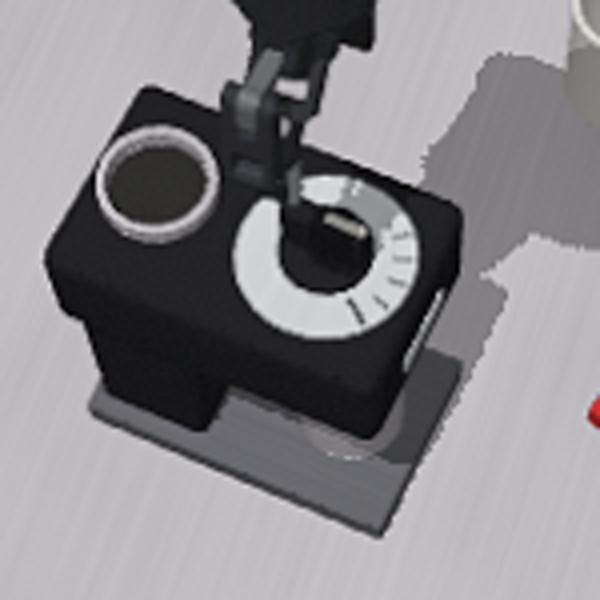

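The side crop shows the open gripper over the dial, with the bar and pointer unchanged at crop (345,222) and nothing in the way. Descending and gripping.

```bash
python3 - <<'E'
from h import *
from station import arm,imaging
def rep(n):
    s=arm.sense(); print(n,round(s["t"],2),np.round(s["eef_pos"],4),"w",round(s["grip_width"],4),"ff",round(s["finger_force"],1),"F",np.round(s["wrist_force"],1),"T",np.round(s["wrist_torque"],3),"j7",round(s["joints"][6],3)); return s
arm.move_straight([*AX,0.256],rate=0.12); rep("down")
arm.clamp(30); s=rep("clamp")
j=np.array(s["joints"])
for d in range(8,49,8):
    k=j.copy(); k[6]-=np.radians(d); arm.move_joints(k); s=rep(-d)
    if abs(s["wrist_torque"][2])>0.4: break
c=imaging.camera("side");I=cv2.cvtColor(c["color"],cv2.COLOR_RGB2BGR)
cv2.imwrite("pics/side2.png",cv2.resize(I[20:170,160:310],(600,600),interpolation=cv2.INTER_CUBIC))
E
```

```text
down 3.97 [ 0.5549 -0.1776  0.2569] w 0.0852 ff 0.0 F [ 0.2 -0.3  0.1] T [-0.001 -0.018 -0.044] j7 -1.466
clamp 4.61 [ 0.5546 -0.1788  0.2564] w 0.0143 ff 30.7 F [ 1.  -5.7  0.9] T [-1.01  -0.215 -0.031] j7 -1.466
-8 4.87 [ 0.5547 -0.1788  0.2564] w 0.0144 ff 30.6 F [ 0.5 -1.8  0.8] T [-0.228 -0.074 -0.039] j7 -1.603
-16 5.12 [ 0.5547 -0.1787  0.2564] w 0.0147 ff 30.5 F [ 0.6 -1.6  1.7] T [-0.201 -0.133 -0.016] j7 -1.74
-24 5.38 [ 0.5547 -0.1786  0.2564] w 0.0143 ff 30.5 F [ 1.  -1.4  0.2] T [-0.047 -0.246  0.015] j7 -1.878
-32 5.64 [ 0.5548 -0.1786  0.2564] w 0.0144 ff 30.4 F [ 1.5  0.2 -0.7] T [ 0.063 -0.399  0.046] j7 -2.017
-40 5.9 [ 0.5549 -0.1785  0.2564] w 0.0144 ff 30.5 F [ 3.1 -0.2 -0.1] T [ 0.252 -0.645 -0.092] j7 -2.157
-48 6.16 [ 0.5549 -0.1786  0.2565] w 0.0146 ff 63.8 F [ 3.3 -0.6  0.7] T [-0.147 -0.745  1.606] j7 -2.295
```

View pics/side2.png

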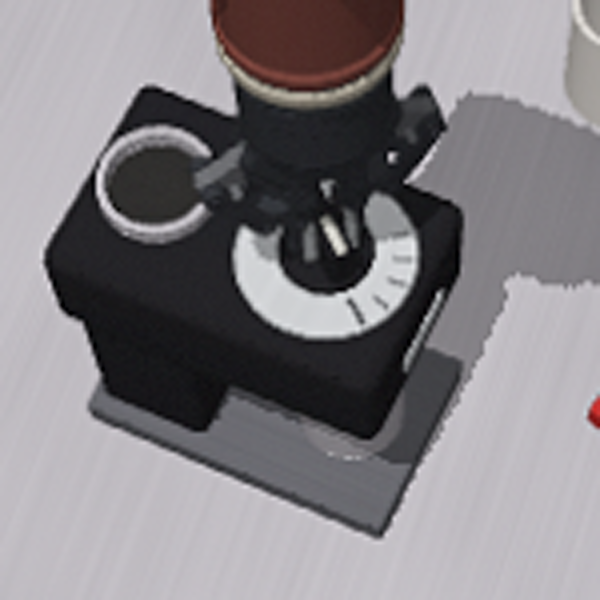

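The pointer is now at the long mark and the wrist torque jumped to 1.6 N m between -40° and -48°, so the dial is at its stop. I'll back off to find where contact ends, then go +60°.

```bash
python3 - <<'E'
from h import *
from station import arm,imaging
def T():
    s=arm.sense(); return round(s["wrist_torque"][2],3),round(s["joints"][6],4),round(s["t"],2)
j=np.array(arm.sense()["joints"]); stop=None
for d in range(1,9):
    k=j.copy(); k[6]+=np.radians(d); arm.move_joints(k); arm.sleep(0.1); t=T(); print(d,t)
    if t[0]<0.15: stop=k[6]; break
print("stop",stop)
for d in(10,20,30,40,50,60):
    k=j.copy(); k[6]=stop+np.radians(d); arm.move_joints(k); print(d,T())
arm.sleep(0.2); print(T())
c=imaging.camera("side");I=cv2.cvtColor(c["color"],cv2.COLOR_RGB2BGR)
cv2.imwrite("pics/side3.png",cv2.resize(I[20:170,160:310],(600,600),interpolation=cv2.INTER_CUBIC))
E
```

```text
1 (np.float64(1.215), np.float64(-2.2769), 6.56)
2 (np.float64(0.885), np.float64(-2.2608), 6.91)
3 (np.float64(0.489), np.float64(-2.2436), 7.26)
4 (np.float64(0.139), np.float64(-2.2261), 7.61)
stop -2.2257357203156722
10 (np.float64(0.003), np.float64(-2.0554), 7.9)
20 (np.float64(0.04), np.float64(-1.8834), 8.19)
30 (np.float64(0.017), np.float64(-1.7099), 8.48)
40 (np.float64(0.09), np.float64(-1.5356), 8.78)
50 (np.float64(0.024), np.float64(-1.3614), 9.07)
60 (np.float64(0.106), np.float64(-1.185), 9.36)
(np.float64(0.123), np.float64(-1.1859), 9.56)
```

View pics/side3.png

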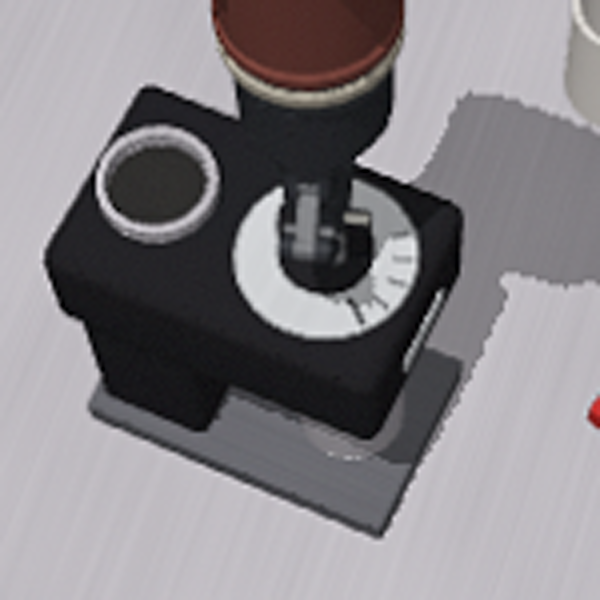

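The pointer stands near the 60° mark. Let go, retract and check.

```bash
python3 - <<'E'
from h import *
from station import arm,imaging
arm.let_go(); arm.sleep(0.3); p=arm.sense()["eef_pos"]
arm.move_straight([p[0],p[1],0.40],rate=0.15)
arm.move_ptp([0.3,-0.55,0.40],q(0)); arm.sleep(0.2)
I=[]
for n,(x,y) in(("top",(295,88)),("side",(190,35))):
    c=cv2.cvtColor(imaging.camera(n)["color"],cv2.COLOR_RGB2BGR)
    I.append(cv2.resize(c[y:y+100,x:x+100],(400,400),interpolation=cv2.INTER_CUBIC))
cv2.imwrite("pics/crop4.png",np.hstack(I)); print(arm.sense()["t"])
T=imaging.camera("top")
for d in(40,60,80):
    a=np.radians(133+d); print(d,(proj(T,[*(AX+.022*np.array([np.cos(a),np.sin(a)])),.259])[0]-[295,88]+.5)*4)
E
```

```text
13.65
40 [207.45460921 216.46250092]
60 [221.42277488 215.47906656]
80 [233.97675683 209.98473515]
```

View pics/crop4.png

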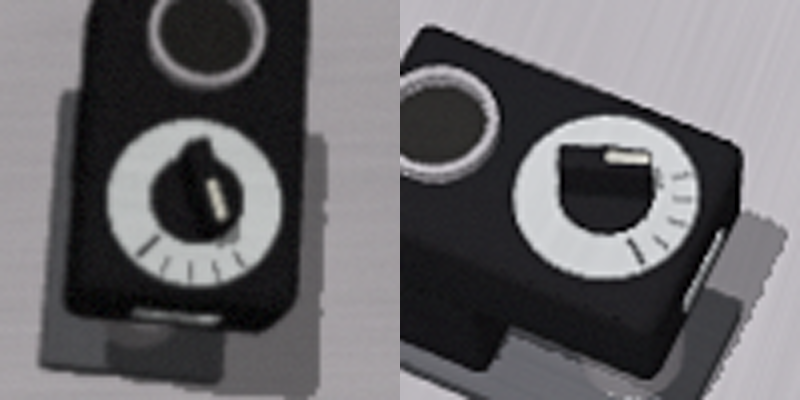

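The pointer's outer end is at crop (222,219). I predicted (221,215) for 60°, against (207,216) for 40° and (234,210) for 80°, so the dial is at the third click.

```bash
python3 -c "
from station import arm
print(arm.finish_job())"
```

```text
the job is handed in; nothing more can be done
None
```

I turned the dial of the grinder without its hopper clockwise to its stop, then back three clicks to 60°, let go, and handed the job in; I did not touch the other grinder.

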